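# Slide the wax pot off the heat

## Task

The wax in the lidded saucepan has melted: slide the pan across the hob, gently and flat on the glass without lifting or tipping it and with its lid staying on, until it sits centred inside the empty right-hand ring. Then turn the knob of the left-hand ring it came from back to off, all the way to its stop. Leave the other knob and the things around the hob alone.

Things in the scene. Friction and masses are not known exactly. Their poses are not given: they have to be found in the camera images.
- hob: Twin ceramic hob, 290 deep (x) x 520 wide (y) x 56 mm high; never moves in a run. Flat black glass, with a flush steel control strip 70 mm deep along the front (-x). Origin: centre of its underside; z up, +x to its rear, +y to its left seen from the robot. Two grey rings, 175 mm across, printed 40 mm behind the middle and 125 mm left and right; each has its knob 150 mm in front of the ring's centre.
- heat_ring (a point): Centre of the left-hand (+y) printed ring, on the glass, 56 mm above the table; the pan starts on this ring, within 10 mm of its centre. Axes as the hob's.
- rest_ring (a point): Centre of the right-hand (-y) printed ring, on the glass, 56 mm above the table, 250 mm from the other; empty at the start; the pan goes here. Axes as the hob's.
- pot: Steel saucepan, 140 mm diameter (132 at the foot), 80 mm high, 0.45 to 0.75 kg, loose on the glass. Origin: centre of its underside, z up. Its level handle points along its own -x, roughly at the robot: a black bar 20 mm wide (y), 16 mm high, its middle 60 mm above the pan's underside, from 80 to 195 mm from the pan's axis. At the start it hangs over or near the left-hand knob, 18 mm above it.
- pot_handle (a point): Point in the middle of the handle bar's section, 108 mm from the pan's axis and 60 mm above its underside, a good place to grip the handle from above (20 mm wide, fingers on both sides). Axes as the pan's.
- lid: Loose steel lid on the pan, 143 mm diameter, 0.14 kg; a plug 128 mm wide and 8 mm deep sits inside the pan's rim (134 mm inside); a black knob 32 mm wide on top, its top 40 mm above the lid's origin. Origin: centre of the plug's underside; seated, it is 72 mm above the pan's underside, on its axis within 3 mm.
- heat_knob (a joint): Turning angle (rad) of the left-hand ring's knob: 0 is off (hard stop), growing clockwise seen from above up to 4.2. It stays where it is left and turns with 0.04 N m of friction. It starts between 0.8 and 1.4.
- heat_knob_grip (a point): On the left-hand knob's axis, 24 mm above the steel strip (80 mm above the table), the height to grip. The knob: a black upright bar 14 mm thick (y), 42 mm long (x), top 34 mm above the strip, on a 44 mm round skirt 7 mm high. The axes turn with the bar, +x towards its white pointer end; at off +x points to the hob's rear (+x), at the red mark on the strip.
- rest_knob (a joint): Turning angle (rad) of the right-hand ring's knob, the same kind; it starts at 0 (off) and stays there.
- rest_knob_grip (a point): On the axis of the right-hand knob, 24 mm above the strip; same shape and axes as the other.
- glue_bottle: White glue bottle, 62 mm diameter, 170 mm high, standing loose on the table beside the hob; to be left alone. Origin: centre of its underside.
- carton: Green carton with a red band, 75 x 100 x 50 mm high, loose on the table beside the hob; to be left alone. Origin: centre of its underside.
- slice_low: Lower of two stacked birch slices, 110 mm diameter, 20 mm thick, loose on the table beside the hob; to be left alone. Origin: centre of its underside.
- slice_top: Upper birch slice, 100 mm diameter, 18 mm thick, lying on the lower; to be left alone. Origin: centre of its underside.
There are look-alikes about, which are no part of the job. What is shaped like the lid but brown, orange or pink is not meant.

How it is judged (in metres and radians):
On the way, in this order (a step that is already met when the one before it is completed fails the run):
1. the pan stands flat inside the right-hand ring, lid on (horizontal distance between pot and rest_ring below 0.015 m and z of pot in the frame of hob below 0.059 m and angle between pot's own z axis and vertical below 0.04 rad and horizontal distance between lid and pot below 0.006 m and z of lid in the frame of pot below 0.075 m), for 0.2 s.
2. the left-hand ring's knob is turned back to off (value of joint heat_knob below 0.1 rad), for 0.2 s.
At the end, for the whole second after the job is handed in: The pan stands still and flat on the glass within 15 mm of the right-hand ring's centre (its foot wholly inside the ring), its lid seated, the left-hand ring's knob at off (within 0.1 rad of its stop), the right-hand knob still at off (within 0.15 rad) (all of step 1 and linear speed of pot below 0.01 m/s and value of joint heat_knob below 0.1 rad and value of joint rest_knob below 0.15 rad); the robot touches nothing.
It fails at once if the pan is lifted more than 6 mm off the glass or tipped by more than 0.1 rad (z of pot in the frame of hob above 0.062 m or angle between pot's own z axis and vertical above 0.1 rad).
It fails at once if the pan is jerked faster than 0.35 m/s (linear speed of pot above 0.35 m/s).
It fails at once if the lid comes off its seat (horizontal distance between lid and pot above 0.01 m or z of lid in the frame of pot above 0.08 m).
It fails at once if the right-hand knob is turned by more than 0.25 rad (value of joint rest_knob above 0.25 rad).
It fails at once if the glue bottle, the carton or a birch slice is pushed more than 30 mm (distance of any of glue_bottle, carton, slice_low, slice_top from where it was at the start of the episode above 0.03 m).
It also fails if it takes over 48 s, if anything falls off the work surface, if the arm or the gripper's body presses on something with over 40 N, if the wrist force passes 120 N, or if a joint passes its speed limit or range.

## Robot

A 6-joint arm with a two-finger parallel gripper is mounted at the origin on the work surface. World frame = base frame: x ahead of the robot, y to its left, z up, the work surface at z = 0. Lengths are in m, angles in degrees, forces in N, time in s.
With the tool pointing down it reaches from about 0.425 to 0.95 m from the base axis. Payload 14.7 kg.
Tool frame: the origin (TCP) lies on the centre line of the jaws, within the pads' length; the fingertips stand 22 mm ahead of it and the grasp point (between the pads) lies 3 mm ahead of it; z points along the fingers, y is the line along which they close (so a half turn about z gives the same grasp; the last joint's range is limited). The gripper opens to 85 mm and grips with 20 to 120 N. Pads are 22 mm wide; open, the fingers measure 114 mm over their backs; the gripper's body (76 mm by 85 mm) begins 54 mm behind the grasp point. The pads swing forward as they close: fully open they stand 13 mm farther back than shut.
Start: joints at [73.533, 27.513, 91.461, -0, 61.026, -2.67], TCP at [0.155, 0.631, 0.253] pointing down, gripper open.
Joint ranges: [-157.49, 157.49], [-46.99, 117.5], [13.45, 153.17], [-89.5, 269.5], [5.16, 153.95], [-167.48, 167.48]. Speed limits (degrees/s): [108.29, 108.29, 136.94, 172.46, 172.46, 172.46].

## Interface

Orientations are given as a 3x3 rotation matrix whose columns are the frame's x, y, z axes.
In Python, from rig import arm gives the robot as it stands. The module is installed in compiled form; this text tells all that it offers.
- The arm moves only by the shell command python3 -m creep 'ROWS' [FORCE]. ROWS is JSON, one flat list of numbers, 7 for each row, row after row: the shift along the tool's x, y, z in cm, then the turn, a rotation vector about the tool's x, y, z in degrees, then the opening, from -1 (shut) to 1 (fully open). A call has 1 to 12 rows; each row shifts and turns the commanded pose from where the row before left it, along the tool's axes as they then stand; what a row does not reach is not made up. A row lasts 1/10 s, in which the tool goes at most 50 mm and 8.59 degrees, less where a joint would pass 70% of its speed; a pose out of reach is approached as far as the arm can. A call is refused whole if a number of a shift passes 5 or a number of a turn 8.59, either way. A call with a gripper value outside its range is refused whole. The fingers move at their own pace and stop on an object; FORCE is the grip in N (left out, the last holds). Time passes only in rows, so rows that do not move let the fingers close. It gives the time, the measured TCP pose, the force, the opening and the grip force at its end, in the units of the state.
- arm.observe(): the state, without advancing time (a new reading comes with each control period).
- arm.grab_frame(name): name is "side" or "top" or "wrist"; returns a dict with "img" (480x640x3 uint8, red, green, blue), "camera_matrix" (3x3 intrinsics, pixels), "T" (4x4, takes a point from camera to world coordinates). Camera axes: x right, y down, z forward; pixel columns grow to the right and rows downward; lengths in m; the calibration is good to about 2 mm. A picture is of the moment at which its call begins. There is no depth.
- arm.sign_off(): hands the job in; it is judged then, once.
Trained networks look in a picture, given as the dict that the camera call returned (one of the last four; its "shot" number tells which), for a name from the list of things; names that differ only in an ending like _2 or _b are one class to them, and where a whole thing is asked for, a point or a joint stands for the part that bears it (a point fixed in the world has none). Each returns a list of dicts, best first, with "p" (0 to 1); they miss things now and then, are a little off and sometimes report something else, mostly with a low value. They report only what shows in the picture. A call takes as long as a camera call. They do not tell look-alikes from the thing itself.
- arm.boxes_of(picture, thing): "location" ([column, row] in pixels, amid what is visible of it).
- arm.tip_of(picture, thing): "location" ([column, row] in pixels: a listed point, or the origin of a listed thing).
The state is a dict: "time_s": time; "joint_pos": joint angles; "qvel": joint speeds; "effort": joint torques, N m; "tcp_pos": TCP position; "tcp_rot": TCP orientation; "force": force on the tool from outside, world axes, zero at the start; "torque": the same for the moment, N m; "finger_gap": finger opening in m; "finger_force": force on a finger pad.
Only numpy, scipy, OpenCV 4.12 (cv2) and the standard library are available. Lean on these libraries where they do the work, as an engineer would, in place of code of your own. Each camera call takes 0.05 s, during which the arm holds its last target. There are 200 camera calls.

## Working session

There is one attempt and no reset: what is moved stays moved. The work goes in short steps, Python scripts to look and compute and a shell command to move; the robot and the scene stay as the last step left them, time stands still between calls to the robot, and variables do not carry over. Pictures are saved under pics/ and viewed, at most 10 in all, crops included, and the job is handed in when it is done.

```bash
mkdir -p pics
cat > h.py <<'E'
import numpy as np, cv2
from rig import arm
def ray(f,px,z):
    K=np.array(f["camera_matrix"]);T=np.array(f["T"])
    d=T[:3,:3]@np.linalg.solve(K,[px[0],px[1],1]);o=T[:3,3]
    return (o+d*(z-o[2])/d[2]).round(4)
def proj(f,P):
    T=np.linalg.inv(np.array(f["T"]));c=T[:3,:3]@np.array(P)+T[:3,3];u=np.array(f["camera_matrix"])@c
    return (u[:2]/u[2]).round(1)
def save(f,n): cv2.imwrite("pics/"+n,np.ascontiguousarray(f["img"][:,:,::-1]))
Z={"hob":0,"heat_ring":.056,"rest_ring":.056,"pot":.056,"pot_handle":.116,"lid":.128,"heat_knob_grip":.080,"rest_knob_grip":.080,"glue_bottle":0,"carton":0,"slice_low":0}
E
python3 - <<'E'
from h import *
s=arm.observe();print(s["tcp_pos"],s["tcp_rot"],s["finger_gap"],s["time_s"])
for c in ("top","side"):
    f=arm.grab_frame(c);save(f,c+"0.png");print(c,np.array(f["T"])[:3,3])
    for n,z in Z.items():
        print(n,[(round(d["p"],2),np.round(d["location"],0).tolist(),ray(f,d["location"],z)[:2].tolist()) for d in arm.tip_of(f,n)[:3]])
E
```

```text
[0.15488862 0.63087917 0.25267507] [[-9.71139525e-01  2.38511839e-01 -3.54233897e-04]
 [ 2.38512094e-01  9.71138820e-01 -1.17192077e-03]
 [ 6.44933107e-05 -1.22258765e-03 -9.99999251e-01]] 0.08555339862544482 0.0
top [0.38102659 0.03455618 1.24089264]
hob [(0.63, [356.0, 190.0], [0.6186, -0.0374])]
heat_ring []
rest_ring [(0.9, [404.0, 159.0], [0.6762, -0.1456])]
pot []
pot_handle [(0.78, [301.0, 221.0], [0.5319, 0.0898])]
lid [(0.95, [300.0, 173.0], [0.635, 0.0883]), (0.85, [292.0, 316.0], [0.3325, 0.1102]), (0.82, [141.0, 265.0], [0.4458, 0.4292])]
heat_knob_grip [(0.59, [311.0, 245.0], [0.4831, 0.0692])]
rest_knob_grip [(0.63, [423.0, 222.0], [0.5272, -0.1785])]
glue_bottle [(0.58, [211.0, 256.0], [0.4709, 0.3091])]
carton [(0.68, [500.0, 155.0], [0.6931, -0.3835])]
slice_low []
side [0.40204782 0.9289105  0.69567611]
hob [(0.7, [297.0, 239.0], [0.5569, -0.0692]), (0.66, [266.0, 246.0], [0.6266, -0.0362]), (0.55, [266.0, 177.0], [0.6841, -0.3727])]
heat_ring []
rest_ring [(0.98, [250.0, 195.0], [0.6859, -0.1739]), (0.74, [263.0, 178.0], [0.6692, -0.262])]
pot [(0.55, [247.0, 260.0], [0.6387, 0.0951]), (0.24, [231.0, 359.0], [0.6112, 0.3591])]
pot_handle [(0.75, [296.0, 236.0], [0.5357, 0.0877])]
lid [(0.97, [393.0, 298.0], [0.3502, 0.275]), (0.82, [424.0, 360.0], [0.3096, 0.4081]), (0.73, [243.0, 230.0], [0.6408, 0.089])]
heat_knob_grip [(0.82, [318.0, 249.0], [0.4922, 0.0804]), (0.24, [270.0, 247.0], [0.5919, 0.0778])]
rest_knob_grip [(0.53, [312.0, 188.0], [0.5316, -0.1753])]
glue_bottle [(0.74, [313.0, 363.0], [0.4819, 0.3088])]
carton [(0.68, [262.0, 178.0], [0.6947, -0.3686])]
slice_low []
```

View pics/top0.png

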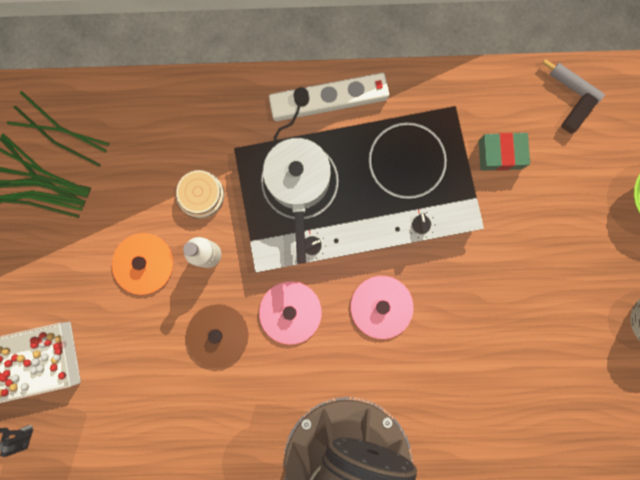

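View pics/side0.png

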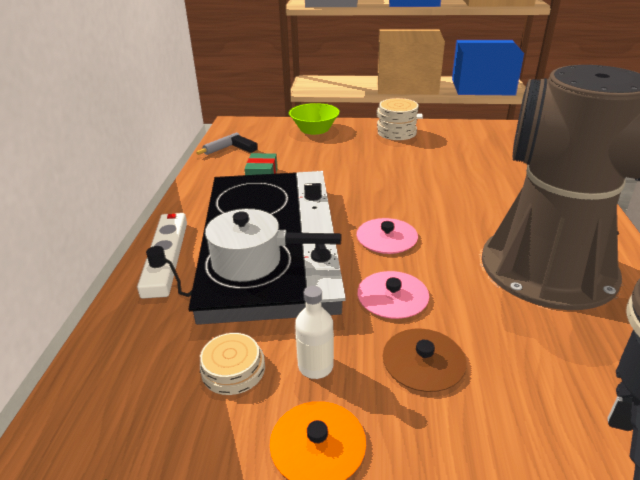

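The steel pan with its lid knob is at top (297,170), handle towards (300,260), and heat_knob at (312,244). The empty ring is at (407,160) and rest_knob at (421,224).
Possible mix-ups for the lid: pink (290,313), pink (382,307), brown (216,336), orange (141,264). All are coloured, so I choose the steel one on the pan at (297,170). Of the two knobs, the one under the handle at (312,244) is the left-hand one.

```bash
cat > meas.py <<'E'
from h import *
from scipy.optimize import least_squares
f=arm.grab_frame("top");g=arm.grab_frame("side")
img=f["img"]
# rest ring: ellipse on bright pixels within glass
def ring(f,c,name):
    T=np.array(f["T"]);hsv=f["img"].astype(int).mean(2)
    # sample radially in world: find brightest radius near 87mm
    pts=[]
    for it in range(3):
        pts=[]
        for a in np.arange(0,2*np.pi,.1):
            rs=np.arange(.07,.105,.001);v=[]
            for r in rs:
                u=proj(f,[c[0]+r*np.cos(a),c[1]+r*np.sin(a),.056]);v.append(cv2.getRectSubPix(f["img"][:,:,1].copy(),(1,1),(float(u[0]),float(u[1])))[0,0])
            k=int(np.argmax(v))
            if v[k]>60: pts.append([c[0]+rs[k]*np.cos(a),c[1]+rs[k]*np.sin(a)])
        p=np.array(pts);r=least_squares(lambda q:np.hypot(*(p-q[:2]).T)-q[2],[*c,.087],loss="soft_l1",f_scale=.002).x
        c=r[:2]
    print(name,"ring",r.round(4),len(p));return c
a=ring(f,np.array([.676,-.146]),"top");b=ring(g,np.array([.676,-.15]),"side")
# hob yaw from glass corners in top
C=np.array([ray(f,p,.056)[:2] for p in [(236,147),(457,107),(483,229),(255,271)]])
print("corners",C.tolist(),"centre",C.mean(0),"sides",np.hypot(*(C-np.roll(C,-1,0)).T))
d=C[0]-C[1]+C[3]-C[2];yaw=np.arctan2(-d[0],d[1]);e=np.array([np.cos(yaw),np.sin(yaw)]);n=np.array([-e[1],e[0]])
cen=C.mean(0);print("yaw",np.degrees(yaw),"rest",cen+.04*e-.125*n,"heat",cen+.04*e+.125*n,"hknob",cen-.11*e+.125*n)
print("handle end",ray(f,(300,262),.12),"lid knob top",ray(f,(296,168),.168),"side",ray(g,(241,217),.168),"handle end side",ray(g,(340,238),.116))
cv2.imwrite("pics/crop1.png",cv2.resize(img[110:290,225:490,::-1],None,fx=3,fy=3,interpolation=cv2.INTER_CUBIC))
E
python3 meas.py
```

```text
top ring [ 0.6745 -0.1533  0.0854] 63
side ring [ 0.6777 -0.1518  0.0851] 61
corners [[0.7163, 0.2376], [0.7953, -0.2724], [0.5117, -0.3153], [0.4309, 0.1971]] centre [ 0.61355 -0.03825] sides [0.51608236 0.28682638 0.51873153 0.28825928]
yaw 8.88339437531426 rest [ 0.67237319 -0.15557362] heat [0.63376718 0.09142754] hknob [0.48556648 0.06826394]
handle end [0.4448 0.0927 0.12  ] lid knob top [0.6365 0.0944 0.168 ] side [0.6368 0.1052 0.168 ] handle end side [0.4474 0.09   0.116 ]
```

View pics/crop1.png

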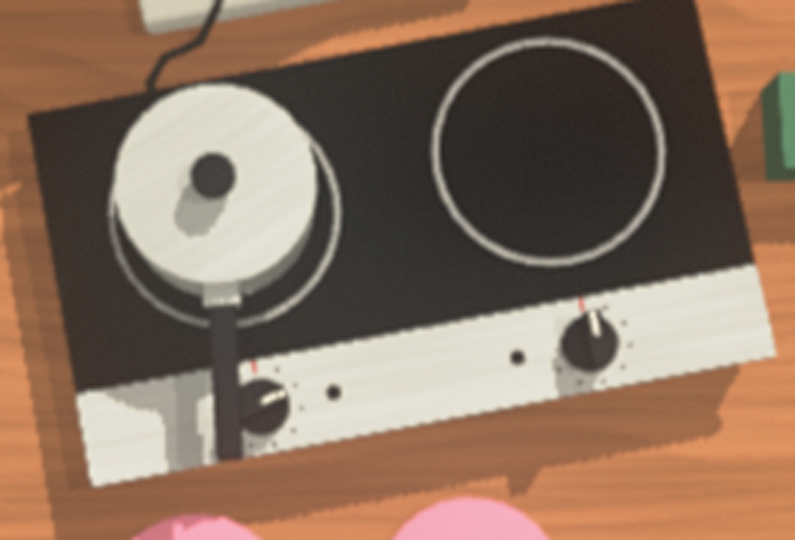

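The crop confirms it: steel lid on the pan at crop (213,175), handle straight toward the robot, left knob at (264,405) with its pointer turned clockwise, empty ring at (549,152).
The pan axis is about (0.637,0.093), its yaw about 0°, and the rest ring about (0.675,-0.154).

```bash
python3 -m creep '[0,0,0,0,0,-6.9,1, 0,0,0,0,0,-6.9,1, -2.1,-3,0,0,0,0,1, -2.1,-3,0,0,0,0,1, -2.1,-3,0,0,0,0,1, -2.1,-3,0,0,0,0,1, -2.1,-3,0,0,0,0,1, -2.1,-3,0,0,0,0,1, -2.1,-3,0,0,0,0,1, -2.1,-3,0,0,0,0,1, -2.1,-3,0,0,0,0,1, -2.1,-3,0,0,0,0,1]' 60; python3 -m creep '[-2.1,-3,0,0,0,0,1, -2.1,-3,0,0,0,0,1, -2.1,-3,0,0,0,0,1, -2.1,-3,0,0,0,0,1, -2.1,-3,0,0,0,0,1, -2.1,-3,0,0,0,0,1, -2.1,-3,0,0,0,0,1, -1.5,-3,0,0,0,0,1, 0,0,0,0,0,0,1, 0,0,0,0,0,0,1]'
python3 - <<'E'
from h import *
s=arm.observe();print(s["joint_pos"])
f=arm.grab_frame("wrist");save(f,"w1.png")
for n in ("pot_handle","lid","heat_knob_grip"): print(n,[(round(d["p"],2),np.round(d["location"],0).tolist(),ray(f,d["location"],Z[n])[:2].tolist()) for d in arm.tip_of(f,n)[:3]])
E
```

```text
time_s: 2.5
tcp_pos: [0.3657, 0.33, 0.2535]
tcp_rot: [[-1.0, -0.0, 0.0], [-0.0, 1.0, 0.0], [-0.0, 0.0, -1.0]]
force: [0.3, -0.1, 0.7]
finger_gap: 0.0854
finger_force: 0.0
time_s: 3.5
tcp_pos: [0.5271, 0.0908, 0.2532]
tcp_rot: [[-1.0, 0.002, -0.0], [0.002, 1.0, 0.0], [0.0, 0.0, -1.0]]
force: [0.1, -0.3, 0.4]
finger_gap: 0.0854
finger_force: 0.0
[ 6.51553372e+00  1.83430008e+01  1.06568251e+02  1.20593113e-02
  5.51066013e+01 -8.33915640e+01]
pot_handle [(0.86, [317.0, 246.0], [0.5338, 0.0903])]
lid [(0.56, [114.0, 2.0], [0.3834, -0.0261])]
heat_knob_grip [(0.98, [286.0, 175.0], [0.4867, 0.0665])]
```

View pics/w1.png

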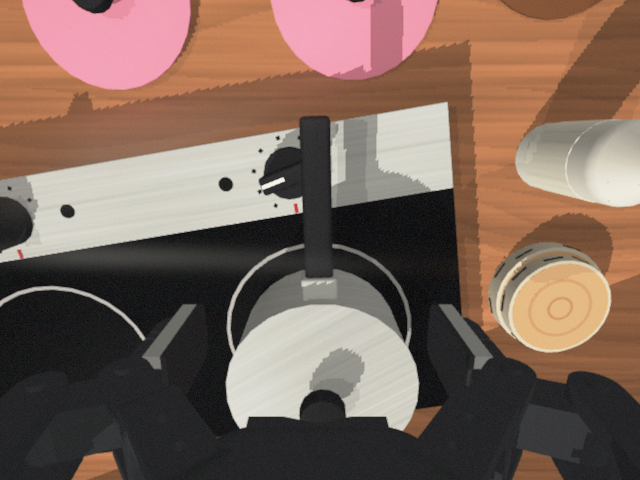

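The wrist view shows the handle bar running from (315,120) to (318,275), straight between the open fingers. The knob is at (286,175), with its white pointer clockwise of the red mark at (296,208). Nothing is in the way of the descent.

```bash
python3 -m creep '[-0.4,0,2.5,0,0,0,1, 0,0,2.5,0,0,0,1, 0,0,2.5,0,0,0,1, 0,0,2.5,0,0,0,1, 0,0,2,0,0,0,1, 0,0,1.4,0,0,0,1, 0,0,0,0,0,0,1, 0,0,0,0,0,0,1]' 60; python3 -m creep '[0,0,0,0,0,0,0.2, 0,0,0,0,0,0,0, 0,0,0,0,0,0,-0.2, 0,0,0,0,0,0,-0.4, 0,0,0,0,0,0,-0.6, 0,0,0,0,0,0,-0.8, 0,0,0,0,0,0,-1, 0,0,0,0,0,0,-1, 0,0,0,0,0,0,-1]' 60
python3 - <<'E'
from h import *
for c in ("top","side"):
    f=arm.grab_frame(c)
    for n in ("lid","pot_handle"): print(c,n,[(round(d["p"],2),ray(f,d["location"],Z[n])[:2].tolist()) for d in arm.tip_of(f,n)[:4]])
E
```

```text
time_s: 4.5
tcp_pos: [0.5309, 0.0919, 0.1196]
tcp_rot: [[-1.0, -0.001, -0.0], [-0.001, 1.0, -0.0], [0.0, -0.0, -1.0]]
force: [-0.3, -0.6, -0.0]
finger_gap: 0.0854
finger_force: 0.0
time_s: 5.4
tcp_pos: [0.5313, 0.0914, 0.1198]
tcp_rot: [[-1.0, -0.0, 0.001], [-0.0, 1.0, 0.0], [-0.001, 0.0, -1.0]]
force: [-1.7, 2.7, 7.5]
finger_gap: 0.0191
finger_force: 58.4
top lid [(0.79, [0.3517, -0.0769]), (0.77, [0.2948, 0.2672]), (0.59, [0.4478, 0.4326])]
top pot_handle []
side lid [(0.94, [0.3574, 0.0938]), (0.9, [0.6393, 0.095]), (0.87, [0.3484, 0.2791]), (0.73, [0.4506, 0.5535])]
side pot_handle [(0.92, [0.5351, 0.0845]), (0.31, [0.6586, -0.0673])]
```

```bash
python3 -m creep '[-0.05,-0.3,0,0,0,0,-1, -0.09,-0.6,0,0,0,0,-1, -0.13,-0.9,0,0,0,0,-1, -0.13,-0.9,0,0,0,0,-1, -0.13,-0.9,0,0,0,0,-1, -0.13,-0.9,0,0,0,0,-1, -0.13,-0.9,0,0,0,0,-1, -0.13,-0.9,0,0,0,0,-1, -0.13,-0.9,0,0,0,0,-1, -0.13,-0.9,0,0,0,0,-1, -0.09,-0.6,0,0,0,0,-1, -0.05,-0.3,0,0,0,0,-1]'
python3 - <<'E'
from h import *
f=arm.grab_frame("side");save(f,"s2.png")
for n in ("lid","pot_handle"): print(n,[(round(d["p"],2),ray(f,d["location"],Z[n])[:2].tolist()) for d in arm.tip_of(f,n)[:4]])
E
```

```text
time_s: 6.9
tcp_pos: [0.5445, 0.0013, 0.1197]
tcp_rot: [[-1.0, 0.0, 0.001], [0.0, 1.0, 0.001], [-0.001, 0.001, -1.0]]
force: [-0.9, 8.4, 6.7]
finger_gap: 0.0192
finger_force: 59.4
lid [(0.96, [0.4497, 0.5496]), (0.89, [0.3082, 0.4075]), (0.85, [0.6531, 0.0109]), (0.76, [0.3574, 0.0945])]
pot_handle [(0.94, [0.5485, -0.0037])]
```

View pics/s2.png

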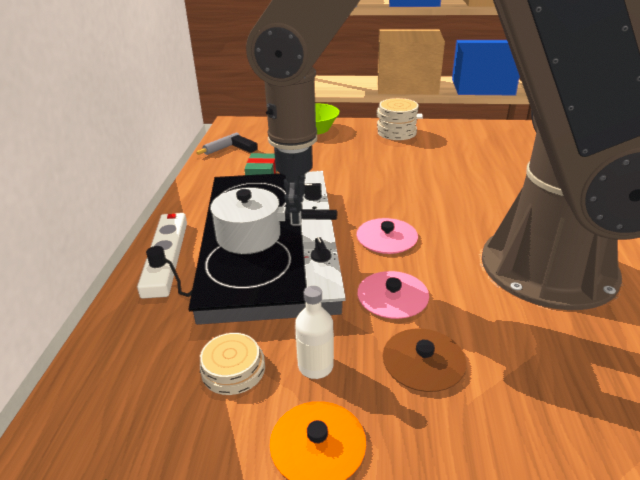

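The pan is flat with its lid on, halfway across at (248,222). It trails the grip by a few millimetres in yaw, so I continue with that allowed for.

```bash
python3 -m creep '[-0.04,-0.3,0,0,0,0,-1, -0.08,-0.6,0,0,0,0,-1, -0.12,-0.9,0,0,0,0,-1, -0.12,-0.9,0,0,0,0,-1, -0.12,-0.9,0,0,0,0,-1, -0.12,-0.9,0,0,0,0,-1, -0.12,-0.9,0,0,0,0,-1, -0.12,-0.9,0,0,0,0,-1, -0.12,-0.9,0,0,0,0,-1, -0.12,-0.9,0,0,0,0,-1, -0.12,-0.9,0,0,0,0,-1, -0.12,-0.9,0,0,0,0,-1]'; python3 -m creep '[-0.12,-0.9,0,0,0,0,-1, -0.12,-0.9,0,0,0,0,-1, -0.12,-0.9,0,0,0,0,-1, -0.12,-0.9,0,0,0,0,-1, -0.12,-0.9,0,0,0,0,-1, -0.12,-0.8,0,0,0,0,-1, -0.08,-0.5,0,0,0,0,-1, -0.08,-0.3,0,0,0,0,-1, 0,0,0,0,0,0,-1, 0,0,0,0,0,0,-1]'
python3 - <<'E'
from h import *
for c in ("side","top","wrist"):
    f=arm.grab_frame(c);save(f,c+"3.png")
    for n in ("lid","pot_handle","pot"): print(c,n,[(round(d["p"],2),ray(f,d["location"],Z[n])[:2].tolist()) for d in arm.tip_of(f,n)[:5]])
    if c=="side":
        a=cv2.resize(f["img"][140:280,180:340,::-1],None,fx=3,fy=3,interpolation=cv2.INTER_CUBIC)
    if c=="top": b=cv2.resize(f["img"][100:240,345:505,::-1],None,fx=3,fy=3,interpolation=cv2.INTER_CUBIC)[:, :315]
cv2.imwrite("pics/c3.png",np.hstack([a,b]))
E
```

```text
time_s: 8.25
tcp_pos: [0.5575, -0.0974, 0.1196]
tcp_rot: [[-1.0, -0.0, 0.0], [-0.0, 1.0, 0.001], [-0.0, 0.001, -1.0]]
force: [-0.3, 8.7, 7.2]
finger_gap: 0.0187
finger_force: 59.5
time_s: 9.25
tcp_pos: [0.5664, -0.1586, 0.1197]
tcp_rot: [[-1.0, -0.0, 0.0], [-0.0, 1.0, 0.0], [-0.0, 0.0, -1.0]]
force: [-1.2, 2.9, 7.6]
finger_gap: 0.0193
finger_force: 59.0
side lid [(0.96, [0.3485, 0.2828]), (0.96, [0.4502, 0.5523]), (0.9, [0.3573, 0.0972]), (0.83, [0.6861, -0.1555]), (0.82, [0.3125, 0.4091])]
side pot_handle [(0.92, [0.5677, -0.1636])]
side pot [(0.63, [0.6618, -0.152])]
top lid [(0.73, [0.6731, -0.1571]), (0.7, [0.4509, 0.4307])]
top pot_handle []
top pot []
wrist lid []
wrist pot_handle [(0.83, [0.5666, -0.159])]
wrist pot []
```

View pics/c3.png

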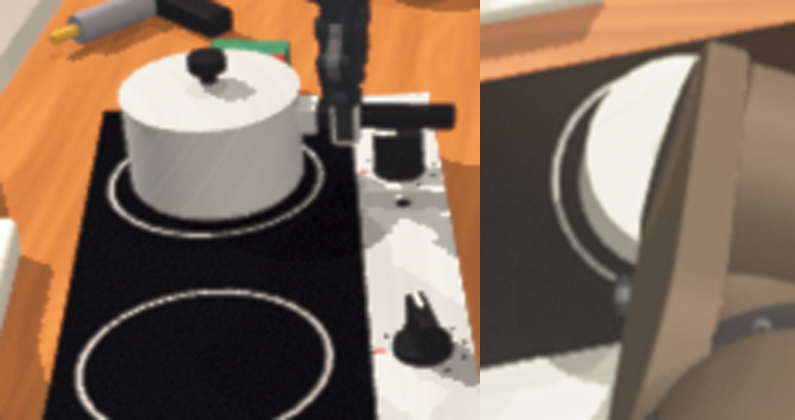

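The side crop shows the pan flat with its lid on. Its foot spans columns 130–303 inside the ring's 107–324. I release, lift, and re-measure with the arm clear.

```bash
python3 - <<'E'
from h import *
f=arm.grab_frame("side")
for p in [(251,213),(249.3,218.7),(180+130/3,200),(180+303/3,200)]: print(p,ray(f,p,.056))
E
python3 -m creep '[0,0,0,0,0,0,-0.4, 0,0,0,0,0,0,0, 0,0,0,0,0,0,0.5, 0,0,0,0,0,0,1, 0,0,0,0,0,0,1, 0,0,0,0,0,0,1]'
python3 -m creep '[0,0,-1,0,0,0,1, 0,0,-2.5,0,0,0,1, 0,0,-2.5,0,0,0,1, 0,0,-2.5,0,0,0,1, 0,0,-2.5,0,0,0,1, 2,4,0,0,0,0,1, 2,4,0,0,0,0,1, 2,4,0,0,0,0,1, 1.2,4,0,0,0,0,1, 1,4,0,0,0,0,1, 0,2,0,0,0,0,1, 0,0,0,0,0,0,1]'
```

```text
(251, 213) [ 0.6668 -0.0884  0.056 ]
(249.3, 218.7) [ 0.6658 -0.0634  0.056 ]
(223.33333333333334, 200) [ 0.747  -0.1446  0.056 ]
(281.0, 200) [ 0.605 -0.152  0.056]
time_s: 10.5
tcp_pos: [0.5662, -0.1588, 0.1193]
tcp_rot: [[-1.0, -0.0, -0.0], [-0.0, 1.0, 0.0], [0.0, 0.0, -1.0]]
force: [0.6, 0.1, -0.2]
finger_gap: 0.0856
finger_force: 0.0
time_s: 11.7
tcp_pos: [0.484, 0.0636, 0.2302]
tcp_rot: [[-1.0, -0.003, 0.001], [-0.003, 1.0, 0.0], [-0.001, 0.0, -1.0]]
force: [0.1, -0.2, 0.8]
finger_gap: 0.0855
finger_force: 0.0
```

Run:
```python
from h import *
print(arm.observe()["joint_pos"].round(1) if hasattr(arm.observe()["joint_pos"],"round") else arm.observe()["joint_pos"])
I=[]
for c in ("side","top","wrist"):
    f=arm.grab_frame(c)
    for n in ("lid","pot_handle","heat_knob_grip","rest_knob_grip"): print(c,n,[(round(d["p"],2),np.round(d["location"]).tolist(),ray(f,d["location"],Z[n])[:2].tolist()) for d in arm.tip_of(f,n)[:5]])
    if c=="side": a=cv2.resize(f["img"][150:285,195:345,::-1],None,fx=2.6,fy=2.6,interpolation=cv2.INTER_CUBIC)
    if c=="top": b=cv2.resize(f["img"][100:235,350:490,::-1],None,fx=2.6,fy=2.6,interpolation=cv2.INTER_CUBIC)
cv2.imwrite("pics/c4.png",np.hstack([a,b]));save(f,"w4.png")
```

```text
[  3.9  16.2 113.8   0.   50.  -86.3]
side lid [(0.94, [316.0, 443.0], [0.4513, 0.5506]), (0.89, [424.0, 361.0], [0.3103, 0.4091]), (0.75, [393.0, 297.0], [0.3496, 0.2742]), (0.74, [247.0, 173.0], [0.6827, -0.1521])]
side pot_handle [(0.64, [293.0, 176.0], [0.5736, -0.1649])]
side heat_knob_grip [(0.88, [317.0, 247.0], [0.4947, 0.0729]), (0.58, [313.0, 365.0], [0.4723, 0.3849])]
side rest_knob_grip [(0.52, [314.0, 187.0], [0.527, -0.1775])]
top lid [(0.72, [143.0, 266.0], [0.4434, 0.4241]), (0.71, [292.0, 314.0], [0.336, 0.1104]), (0.68, [414.0, 151.0], [0.6759, -0.158]), (0.56, [382.0, 308.0], [0.3443, -0.0764]), (0.56, [219.0, 336.0], [0.2957, 0.2645])]
top pot_handle [(0.97, [414.0, 201.0], [0.5703, -0.154]), (0.27, [355.0, 190.0], [0.5971, -0.0283])]
top heat_knob_grip []
top rest_knob_grip [(0.57, [416.0, 150.0], [0.6904, -0.1698]), (0.56, [422.0, 220.0], [0.5317, -0.1754])]
wrist lid [(0.89, [389.0, 41.0], [0.3659, 0.0989]), (0.81, [144.0, 50.0], [0.3705, -0.0324])]
wrist pot_handle [(0.95, [8.0, 361.0], [0.5696, -0.1612]), (0.48, [352.0, 386.0], [0.5906, 0.0861])]
wrist heat_knob_grip [(0.74, [327.0, 238.0], [0.4887, 0.0677])]
wrist rest_knob_grip [(0.75, [12.0, 288.0], [0.5288, -0.1766])]
```

View pics/c4.png

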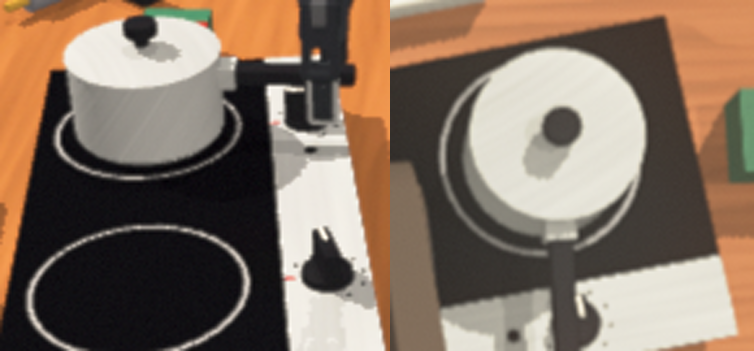

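View pics/w4.png

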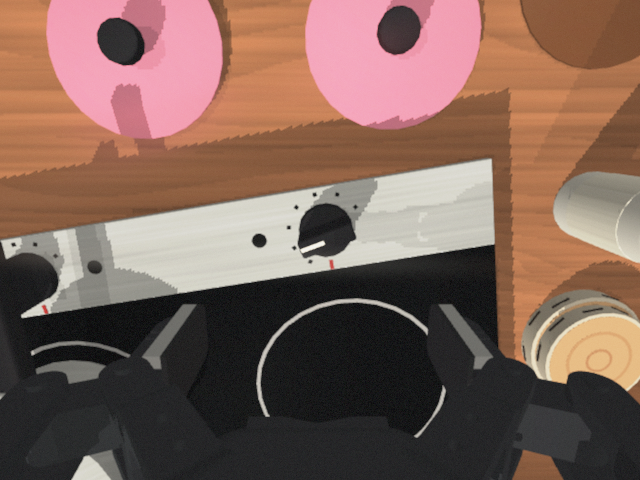

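The pan sits centred, with the foot centre about (0.676,-0.154) against the ring at (0.675,-0.153), and the lid is seated. The wrist view shows the left knob at (327,232), with its pointer running from (325,241) to (301,250) and the red mark at (332,265).

```bash
python3 - <<'E'
from h import *
f=arm.grab_frame("wrist")
a,b=ray(f,(301,250),.090),ray(f,(325,241),.090);d=a-b
print(a,b,np.degrees(np.arctan2(d[1],d[0])),"red",ray(f,(332,265),.056),"skirt c",ray(f,(327,230),.063))
im=f["img"][225:265,290:340].min(2);ys,xs=np.where(im>190);m=(np.hypot(xs+290-313,ys+225-245)<17)
p=np.array([ray(f,(x+290,y+225),.090)[:2] for x,y in zip(xs[m],ys[m])]);v=np.linalg.svd(p-p.mean(0))[2][0];print(len(p),p.mean(0),np.degrees(np.arctan2(v[1],v[0])))
g=arm.grab_frame("top")
print("pan",ray(g,(415.8,148.5),.168),ray(arm.grab_frame("side"),(248.8,157),.168))
E
python3 -m creep '[0,0,0,0,0,8.5,1, 0,0,0,0,0,8.5,1, 0,0,0,0,0,8.5,1, 0,0,0,0,0,8.5,1, 0,0,0,0,0,8.5,1, 0,0,0,0,0,8.5,1, 0,0,0,0,0,8.5,1, 0,0,0,0,0,8.5,1, 0,0,0,0,0,2,1, 0,0,0,0,0,0,1]' 50
```

```text
[0.4945 0.0491 0.09  ] [0.4877 0.0665 0.09  ] -68.65421335091031 red [0.5183 0.0732 0.056 ] skirt c [0.4865 0.0686 0.063 ]
166 [0.49559819 0.05742169] -77.55323427844897
pan [ 0.6703 -0.154   0.168 ] [ 0.6748 -0.1563  0.168 ]
time_s: 13.6
tcp_pos: [0.4842, 0.0613, 0.2293]
tcp_rot: [[-0.342, 0.94, -0.0], [0.94, 0.342, -0.0], [0.0, -0.0, -1.0]]
force: [-0.0, -0.2, -0.6]
finger_gap: 0.0858
finger_force: 0.0
```

```bash
python3 -m creep '[0.55,0.45,0,0,0,0,1, 0,0,3,0,0,0,1, 0,0,3,0,0,0,1, 0,0,3,0,0,0,1, 0,0,2.5,0,0,0,1, 0,0,1.6,0,0,0,1, 0,0,0.8,0,0,0,1, 0,0,0,0,0,0,1, 0,0,0,0,0,0,1]' 50;  python3 -m creep '[0,0,0,0,0,0,0.2, 0,0,0,0,0,0,0, 0,0,0,0,0,0,-0.2, 0,0,0,0,0,0,-0.4, 0,0,0,0,0,0,-0.6, 0,0,0,0,0,0,-0.8, 0,0,0,0,0,0,-1, 0,0,0,0,0,0,-1, 0,0,0,0,0,0,-1]'
```

```text
time_s: 14.5
tcp_pos: [0.487, 0.0682, 0.0908]
tcp_rot: [[-0.343, 0.939, 0.001], [0.939, 0.343, 0.0], [-0.0, 0.001, -1.0]]
force: [-0.1, 0.1, -0.6]
finger_gap: 0.0852
finger_force: 0.0
time_s: 15.4
tcp_pos: [0.4877, 0.0682, 0.0907]
tcp_rot: [[-0.342, 0.94, 0.002], [0.94, 0.342, 0.0], [-0.0, 0.002, -1.0]]
force: [3.8, 2.4, 5.4]
finger_gap: 0.0129
finger_force: 50.8
```

```bash
python3 -m creep '[0,0,0,0,0,-6,-1, 0,0,0,0,0,-6,-1, 0,0,0,0,0,-6,-1, 0,0,0,0,0,-6,-1, 0,0,0,0,0,-6,-1, 0,0,0,0,0,-6,-1, 0,0,0,0,0,-6,-1, 0,0,0,0,0,-6,-1, 0,0,0,0,0,-6,-1, 0,0,0,0,0,-6,-1, 0,0,0,0,0,-6,-1, 0,0,0,0,0,-4,-1]'; python3 -c "from h import *;print(arm.observe()['torque'])"; python3 -m creep '[0,0,0,0,0,-3,-1, 0,0,0,0,0,-3,-1, 0,0,0,0,0,-2,-1, 0,0,0,0,0,0,-1, 0,0,0,0,0,0,-1]';  python3 -c "from h import *;print(arm.observe()['torque'])"
```

```text
time_s: 16.6
tcp_pos: [0.4874, 0.0676, 0.0907]
tcp_rot: [[-1.0, -0.005, 0.002], [-0.005, 1.0, -0.0], [-0.002, -0.0, -1.0]]
force: [3.3, -6.6, 8.0]
finger_gap: 0.0131
finger_force: 51.1
[-1.38474979 -0.38661491 -0.07537545]
time_s: 17.1
tcp_pos: [0.4874, 0.0675, 0.0907]
tcp_rot: [[-0.99, -0.14, 0.002], [-0.14, 0.99, -0.0], [-0.002, -0.001, -1.0]]
force: [3.2, -7.5, 8.3]
finger_gap: 0.0129
finger_force: 51.1
[-1.50925341 -0.46769603  0.09318846]
```

```bash
python3 -m creep '[0,0,0,0,0,-2,-1, 0,0,0,0,0,-1,-1, 0,0,0,0,0,0,-1, 0,0,0,0,0,0,-1]';  python3 -c "from h import *;print(arm.observe()['torque'])"; python3 -m creep '[0,0,0,0,0,-1,-1, 0,0,0,0,0,-1,-1, 0,0,0,0,0,0,-1, 0,0,0,0,0,0,-1]';  python3 -c "from h import *;print(arm.observe()['torque'])"
```

```text
time_s: 17.5
tcp_pos: [0.4874, 0.0675, 0.0907]
tcp_rot: [[-0.982, -0.19, 0.002], [-0.19, 0.982, -0.0], [-0.002, -0.001, -1.0]]
force: [3.3, -7.4, 7.6]
finger_gap: 0.013
finger_force: 51.7
[-1.49444288 -0.52915151 -0.69887616]
time_s: 17.9
tcp_pos: [0.4874, 0.0675, 0.0907]
tcp_rot: [[-0.975, -0.224, 0.002], [-0.224, 0.975, -0.0], [-0.002, -0.0, -1.0]]
force: [3.3, -8.0, 8.2]
finger_gap: 0.0127
finger_force: 58.1
[-1.34773251 -0.54335507 -1.3011034 ]
```

The torque about z rose to -1.3 N m, so the knob is at its stop. I release, retreat and look.

```bash
python3 -m creep '[0,0,0,0,0,1,-1, 0,0,0,0,0,0,-0.4, 0,0,0,0,0,0,0, 0,0,0,0,0,0,0.5, 0,0,0,0,0,0,1, 0,0,0,0,0,0,1, 0,0,0,0,0,0,1]'; python3 -m creep '[0,0,-2,0,0,0,1, 0,0,-3,0,0,0,1, 0,0,-3,0,0,0,1, 0,0,-3,0,0,0,1, 0,0,-3,0,0,0,1, 0,0,-2,0,0,0,1, 0,4,0,0,0,0,1, 0,4,0,0,0,0,1, 0,4,0,0,0,0,1, 0,4,0,0,0,0,1, 0,0,0,0,0,0,1, 0,0,0,0,0,0,1]'
python3 - <<'E'
from h import *
a=[cv2.resize(arm.grab_frame(c)["img"][y:y+180,x:x+200,::-1],None,fx=2,fy=2,interpolation=cv2.INTER_CUBIC) for c,x,y in (("side",180,140),("top",290,100))]
cv2.imwrite("pics/c5.png",np.hstack(a))
E
```

```text
time_s: 18.6
tcp_pos: [0.4865, 0.068, 0.0903]
tcp_rot: [[-0.978, -0.208, -0.0], [-0.208, 0.978, 0.0], [0.0, 0.0, -1.0]]
force: [0.4, -0.2, -0.1]
finger_gap: 0.0856
finger_force: 0.0
time_s: 19.8
tcp_pos: [0.4529, 0.2251, 0.2502]
tcp_rot: [[-0.978, -0.21, -0.0], [-0.21, 0.978, -0.0], [0.0, -0.0, -1.0]]
force: [0.1, 0.1, -0.9]
finger_gap: 0.0854
finger_force: 0.0
```

View pics/c5.png

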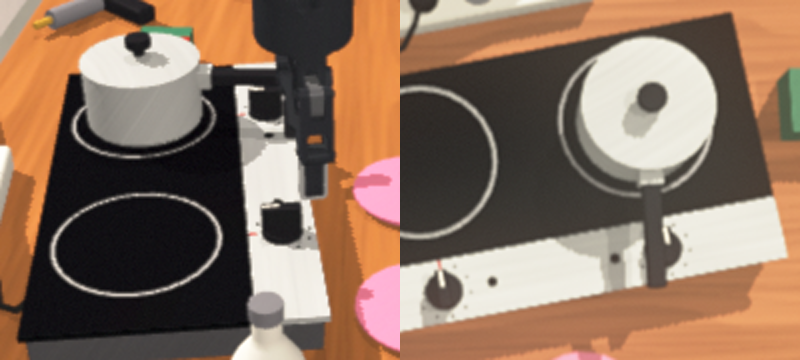

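The left knob at right-panel (443,288) points at its red mark. The pan is flat inside the right ring at (648,105) with its lid on, and the gripper is clear of everything.

```bash
python3 -c "from rig import arm;print(arm.sign_off())"
```

```text
the job is handed in; nothing more can be done
None
```

The pan now sits flat and centred in the right-hand ring with its lid on, the left-hand knob is turned back to its off stop, and the job is handed in; the hand-in returned no verdict.

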